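# Open the board carrier's cover, which may be caught, and hold it up

### The job

Take the hot-air nozzle off the cover of the board carrier and park it in the hole of the yellow block, stem down, head up, fully home. Then, before touching the red latch, tug the cover up by its steel handle to learn whether it is caught; if it is, slide the red latch open, away from the handle. Finally raise the cover about half-way, to roughly 45 degrees, and finish still holding it there with the gripper, leaving the jar, bottle and screwdriver alone.

Things in the scene. Friction and masses are not known exactly. Their poses are not given: they have to be found in the camera images.
- fixture: Board carrier, a fixed grey and black box 220 (x) x 260 (y) x 75 mm high, without its cover. Origin at the centre of its underside, on the table; x points from its front (handle side) to its hinge side, z up. It stands at any yaw within about 17 degrees of the world axes. Its cover lies on top (top face 83 mm above the table when shut), black-framed with a clear window, hinged along the far edge.
- cover: The hinged cover, 220 x 260 x 8 mm, 450 g (varies). Origin on the hinge axis at mid width, in the middle of its thickness, at (105, 0, 79) mm in the carrier's frame; axes parallel to the carrier's when shut. The hinge axis is its y axis. It falls shut when let go below 80 degrees.
- cover_angle (a joint): Opening angle of the cover in rad: 0 shut, grows as the handle side rises, stop at 1.4. If the hidden catch is engaged, the cover lifts only by about 0.04 rad (8 mm at the handle) and then stops hard; if not, it opens freely. Nothing to be seen tells which; the catch never engages by itself.
- cover_handle (a point): Middle of the cover's handle: a round steel bar of 10 mm diameter and 100 mm length, parallel to the cover's y axis, standing on two end posts along the cover's front edge. Its axis is 38 mm above the cover's top face, at (-190, -45, 42) mm in the cover's frame. It can be pinched from above and turns between the fingers while the cover swings.
- latch_grip (a point): Grip point of the red latch, a tab 14 mm (x) x 18 mm (y) on the cover's front edge, left of the handle, its top 40 mm above the cover's top face; this point is in its middle, 30 mm above the cover's top face. It slides on the cover along the cover's +y, away from the handle.
- latch_slide (a joint): Latch travel in m along the cover's +y: 0 to 0.003 at the start (closed end), 0.024 at the open end. It stays where it is left; about 2 N moves it when the cover is shut and not pulled. From 0.012 on, the catch is released.
- nozzle: Loose steel hot-air nozzle, 110 g (varies): a round stem 28 mm in diameter and 26 mm long, with a dark round head on top 44 mm in diameter and 22 mm high (brass band). Origin at the centre of the stem's lower end, z up through the head. It starts upright on the cover's window. Gripped across the head.
- park: Fixed yellow parking block 74 x 74 x 30 mm with one upright through hole of 32 mm diameter at its centre. Origin at the centre of its underside, z up. A nozzle fully home has its head lying on the block's top, its origin 4 mm above this origin.
- paste_jar: Bystander: round jar, 44 mm in diameter, 50 mm high, with a white cap. Origin at the centre of its underside. Leave alone.
- flux_bottle: Bystander: small bottle, 36 mm in diameter, 100 mm high, with a red cap. Origin at the centre of its underside. Leave alone.
- driver: Bystander: screwdriver with an orange handle, 160 mm long, lying on the table. Origin at its middle. Leave alone.
Mind the look-alikes: they are no part of the job. There is more than one size of the park; the one meant has the size given above.

How it is judged:
On the way, in this order (a step that is already met when the one before it is completed fails the run):
1. the nozzle sits fully home in the parking block, head up, let go, with the cover still shut (z of nozzle in the frame of park between 0 and 0.007 m and horizontal distance between nozzle and park below 0.004 m and contact force between the fingers and nozzle below 0.1 N and value of joint cover_angle below 0.015 rad), for 0.2 s.
2. the cover is tugged up (at least 0.022 rad, about 4 mm at the handle) while the latch is still where it was (value of joint cover_angle above 0.022 rad and value of joint latch_slide below 0.007 m and contact force between the fingers and cover above 0.3 N), for 0.05 s.
At the end, for the whole second after the job is handed in: The cover stands still, open between 0.6 and 1.0 rad (34 to 57 degrees), held by the fingers; the nozzle sits in the parking block head up, within 4 mm of the hole's centre, its head within 3 mm of the block's top, untouched (value of joint cover_angle between 0.6 and 1 rad and velocity of joint cover_angle between -0.1 and 0.1 rad/s and contact force between the fingers and cover above 0.3 N and z of nozzle in the frame of park between 0 and 0.007 m and horizontal distance between nozzle and park below 0.004 m and angle between nozzle's own z axis and vertical below 0.1 rad and contact force between the arm and nozzle below 0.1 N); the arm keeps its last pose, push and grip.
It fails at once if a bystander is pushed more than 30 mm or knocked over (distance of any of paste_jar, flux_bottle, driver from where it was at the start of the episode above 0.03 m or angle between any of paste_jar, flux_bottle's own z axis and vertical above 0.6 rad).
It also fails if it takes over 67 s, if anything falls off the work surface, if the arm or the gripper's body presses on something with over 40 N, if the wrist force passes 120 N, or if a joint passes its speed limit or range.

### The arm

A 7-joint arm with a two-finger parallel gripper is mounted at the origin on the work surface. World frame = base frame: x ahead of the robot, y to its left, z up, the work surface at z = 0. Lengths are in m, angles in rad, forces in N, time in s.
With the tool pointing down it reaches from about 0.425 to 0.925 m from the base axis. Payload 6.8 kg.
Tool frame: the origin (TCP) lies between the finger pads; the fingertips stand finger_overhang ahead of it and the grasp point (between the pads) lies 6 mm ahead of it (finger_overhang is the distance from the TCP to the fingertips, in m); z points along the fingers, y is the line along which they close (so a half turn about z gives the same grasp; the last joint's range is limited). The gripper opens to 85 mm and grips with 20 to 120 N. Pads are 22 mm wide; open, the fingers measure 114 mm over their backs; the gripper's body (76 mm by 85 mm) begins 54 mm behind the grasp point. The pads swing forward as they close: fully open they stand 13 mm farther back than shut.
Start: joints at [1.088, 0.477, 0.022, 1.555, -0.011, 1.109, -0.083], TCP at [0.247, -0.628, 0.256] pointing down, gripper open.
Joint ranges: [-2.96, 2.96], [-0.34, 2.1], [-1.41, 1.46], [0.24, 2.44], [-1.37, 4.51], [0.17, 1.92], [-2.96, 2.96]. Speed limits (rad/s): [2.39, 2.39, 3.14, 3.14, 3.14, 3.14, 3.14].

### API

Orientations are given as a unit quaternion [w, x, y, z].
In Python, from station import * gives the robot as it stands.
- The arm moves only by the tool drive_tool, never from a script. Its argument "increments" is a list of rows, each an object of numbers: "claw": the finger opening in m, from 0 to 0.0854; "dx", "dy", "dz": the shift along the tool's x, y, z in m; "wx", "wy", "wz": the turn, a rotation vector about the tool's x, y, z in degrees. A call has 1 to 20 rows; each row shifts and turns the commanded pose from where the row before left it, along the tool's axes as they then stand; what a row does not reach is not made up. A row lasts 1/8 s, in which the tool goes at most 62.5 mm and 10.7 degrees, less where a joint would pass 70% of its speed; a pose out of reach is approached as far as the arm can. A call with a gripper value outside its range is refused whole. The fingers move at their own pace and stop on an object; "newtons" is the grip in N (left out, the last holds). Time passes only in rows, so rows that do not move let the fingers close. It gives the time, the measured TCP pose, the force, the opening and the grip force at its end, in the units of the state.
- get_obs(): the state, without advancing time (a new reading comes with each control period).
- read_camera(name): name is "scene" or "side" or "wrist"; returns (picture, depth): 480x640x3 uint8, red, green, blue; 480x640 float32, m along the optical axis (not along the pixel's ray), 0 where there is no reading.
- calibration(name): a dict with "intrinsics" (3x3 intrinsics, pixels), "R" (3x3) and "t" (3): a world point X has camera coordinates R X + t; the wrist camera has in their place "mount" (4x4, takes a point from camera to tool coordinates, whose origin is the TCP and whose axes are the flange's). Camera axes: x right, y down, z forward; pixel columns grow to the right and rows downward; lengths in m; the calibration is good to about 2 mm. The wrist camera is an equidistant fisheye: a pixel r from the principal point sees the ray r / f radians off the axis. A picture is of the moment at which its call begins: read the wrist's pose just before it. calibration takes no time and is no camera call.
- hand_in(): hands the job in; it is judged then, once.
The state is a dict: "t": time; "q": joint angles; "joint_vel": joint speeds; "joint_torque": joint torques, N m; "eef_pos": TCP position; "tool_rot": TCP orientation; "contact_force": force on the tool from outside, world axes, zero at the start; "torque": the same for the moment, N m; "gripper_width": opening from 0.0 (shut) to 1.0 (fully open); "grasp_force": force on a finger pad.
Only numpy, scipy, OpenCV 4.12 (cv2) and the standard library are available. Lean on these libraries where they do the work, as an engineer would, in place of code of your own. Each camera call takes 0.05 s, during which the arm holds its last target. There are 200 camera calls.

## Working session

There is one attempt and no reset: what is moved stays moved. The work goes in short steps, Python scripts to look and compute and a tool call to move; the robot and the scene stay as the last step left them, time stands still between calls to the robot, and variables do not carry over. Pictures are saved under pics/ and viewed, at most 10 in all, crops included, and the job is handed in when it is done.

Besides the shell and the picture viewer there is one more tool, called after "Call:" as name(argument=value, ...), one argument or row to a line, values as JSON. drive_tool: Moves the arm, as the interface text tells. Its arguments: {"type":"object","properties":{"increments":{"type":"array","items":{"type":"object","properties":{"claw":{"type":"number"},"dx":{"type":"number"},"dy":{"type":"number"},"dz":{"type":"number"},"wx":{"type":"number"},"wy":{"type":"number"},"wz":{"type":"number"}}}},"newtons":{"type":"number"}},"required":["increments"]}

```bash
mkdir -p pics; ls
python3 - <<'E'
from station import *
import cv2,numpy as np
o=get_obs();print({k:np.round(v,3) for k,v in o.items()})
for n in("scene","side","wrist"):
    p,d=read_camera(n);cv2.imwrite(f"pics/{n}0.png",p[:,:,::-1]);np.save(f"pics/{n}0.npy",d)
    c=calibration(n);print(n,{k:np.round(v,3).tolist() for k,v in c.items()})
E
```

```text
pics
{'t': np.float64(0.0), 'q': array([ 1.088,  0.478,  0.022,  1.557, -0.011,  1.109, -0.083]), 'joint_vel': array([ 0.001,  0.002, -0.   , -0.001,  0.   ,  0.001,  0.001]), 'joint_torque': array([-2.0000e-03, -5.9644e+01,  1.6080e+00, -2.8119e+01,  1.3000e-02,
        9.0000e-03,  0.0000e+00]), 'eef_pos': array([ 0.247, -0.628,  0.255]), 'tool_rot': array([-0.001,  0.982,  0.186, -0.   ]), 'contact_force': array([-0.278, -0.88 , -0.03 ]), 'torque': array([-0.022, -0.002,  0.028]), 'grasp_force': np.float64(0.0), 'gripper_width': np.float64(1.0)}
scene {'intrinsics': [[622.563, 0.0, 326.391], [0.0, 622.563, 225.527], [0.0, 0.0, 1.0]], 'R': [[0.745, 0.667, 0.006], [0.402, -0.443, -0.801], [-0.531, 0.6, -0.598]], 't': [-0.4, -0.173, 1.835]}
side {'intrinsics': [[555.178, 0.0, 313.842], [0.0, 555.178, 237.925], [0.0, 0.0, 1.0]], 'R': [[-0.713, -0.701, -0.001], [-0.475, 0.485, -0.734], [0.515, -0.523, -0.679]], 't': [0.368, 0.361, 0.912]}
wrist {'intrinsics': [[371.648, 0.0, 315.567], [0.0, 371.648, 242.642], [0.0, 0.0, 1.0]], 'mount': [[0.001, -0.964, -0.265, 0.068], [1.0, 0.0, 0.001, -0.0], [-0.001, -0.265, 0.964, -0.119], [0.0, 0.0, 0.0, 1.0]]}
```

View pics/scene0.png

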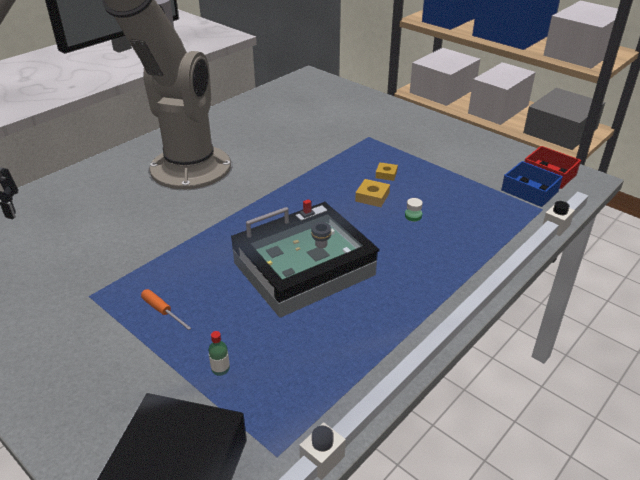

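View pics/side0.png

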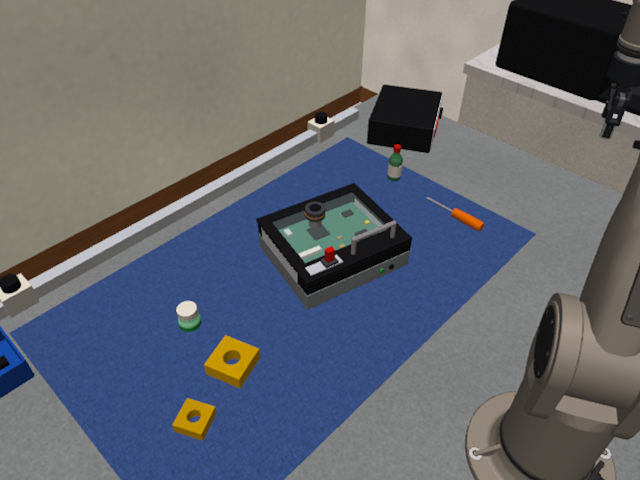

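The scene view shows two yellow blocks, at (373,191) and (387,170) in scene and (232,360) and (194,418) in side. The nozzle is at scene (321,233) / side (316,213), the handle at scene (267,218) / side (374,238), and the red latch at scene (307,208) / side (329,256). The larger block is probably the 74 mm one, so I'll measure both.

```bash
cat > h.py <<'E'
from station import *
import cv2,numpy as np
def world(n,d):
    c=calibration(n);K=np.array(c["intrinsics"]);R=np.array(c["R"]);t=np.array(c["t"])
    v,u=np.mgrid[:480,:640];r=np.stack([(u-K[0,2])/K[0,0],(v-K[1,2])/K[1,1],np.ones_like(d)],-1)
    return (r*d[...,None]-t)@R
def ray(n,uv):
    c=calibration(n);K=np.array(c["intrinsics"]);R=np.array(c["R"]);t=np.array(c["t"])
    d=R.T@np.array([(uv[0]-K[0,2])/K[0,0],(uv[1]-K[1,2])/K[1,1],1]);return -R.T@t,d/np.linalg.norm(d)
def tri(rs):
    A=0;b=0
    for o,d in rs: P=np.eye(3)-np.outer(d,d);A=A+P;b=b+P@o
    x=np.linalg.solve(A,b);return x,[np.linalg.norm((np.eye(3)-np.outer(d,d))@(x-o)) for o,d in rs]
def plane(r,z): o,d=r;return o+d*(z-o[2])/d[2]
E
python3 - <<'E'
from h import *
np.set_printoptions(precision=4,suppress=True)
def comps(m,mn=20):
    n,l,s,c=cv2.connectedComponentsWithStats(m.astype(np.uint8));return [(l==i,c[i],s[i]) for i in range(1,n) if s[i,4]>=mn]
for n in("scene","side"):
    p=cv2.imread(f"pics/{n}0.png");d=np.load(f"pics/{n}0.npy");W=world(n,d);h=cv2.cvtColor(p,cv2.COLOR_BGR2HSV)
    ok=(d>0)&(W[...,0]>0.2)&(W[...,0]<1)&(abs(W[...,1])<.6)
    Y=(h[...,0]>18)&(h[...,0]<32)&(h[...,1]>150)&ok
    for m,c,s in comps(Y,100):
        P=W[m];top=P[P[:,2]>np.percentile(P[:,2],95)-.006]
        print(n,"Y",c,s,"ztop",np.median(top[:,2]),cv2.minAreaRect((top[:,:2]*1000).astype(np.float32)))
    Rm=((h[...,0]<6)|(h[...,0]>174))&(h[...,1]>150)&ok
    for m,c,s in comps(Rm,20):
        P=W[m];print(n,"R",c,"med",np.median(P,0),P.min(0),P.max(0))
    for lo,hi in((.095,.2),(.065,.09),(.02,.065)):
        for m,c,s in comps(ok&(W[...,2]>lo)&(W[...,2]<hi),40):
            P=W[m];print(n,lo,c,s[:4],"med",np.median(P,0),"z95",np.percentile(P[:,2],95),cv2.minAreaRect((P[:,:2]*1000).astype(np.float32)))
a=cv2.imread("pics/side0.png")[150:310,220:440];b=cv2.imread("pics/side0.png")[320:450,150:290]
a=cv2.resize(a,None,fx=2.5,fy=2.5,interpolation=2);b=cv2.resize(b,(int(140*400/130),400),interpolation=2)
cv2.imwrite("pics/c1.png",np.hstack([a,b])[:,:800])
E
```

```text
scene Y [386.1364 170.7197] [376 163  21  17 264] ztop 0.02243155732171609 ((455.7173767089844, 350.388427734375), (52.3283576965332, 63.981231689453125), 30.299449920654297)
scene Y [372.6556 188.3528] [356 180  33  18 360] ztop 0.03019051824553096 ((496.63470458984375, 233.9921875), (72.95532989501953, 78.4730453491211), 19.75554847717285)
scene R [306.6667 204.2982] med [ 0.5008 -0.0319  0.1182] [ 0.4913 -0.0391  0.0973] [ 0.5079 -0.0199  0.1257]
scene R [215.3864 336.5   ] med [ 0.6525 -0.4429  0.0984] [ 0.6423 -0.4496  0.0846] [ 0.6603 -0.4324  0.1046]
scene 0.095 [306.8447 205.7087] [303 199   9  15] med [ 0.5018 -0.0314  0.1125] z95 0.12425759634172914 ((501.1145935058594, -30.419767379760742), (20.68269157409668, 18.305049896240234), 52.1028938293457)
scene 0.095 [266.8654 217.25  ] [246 207  43  27] med [ 0.4717 -0.1339  0.1223] z95 0.12723112733327152 ((472.1326904296875, -132.4958038330078), (110.88333129882812, 14.093759536743164), 75.97120666503906)
scene 0.095 [320.9099 232.1352] [311 222  20  23] med [ 0.6073 -0.0986  0.1285] z95 0.1334420352685494 ((602.5846557617188,
[... 6472 characters left out ...]
7453 ((632.954833984375, 235.93540954589844), (41.84258270263672, 41.58124542236328), 58.71593475341797)
side 0.02 [ 13.0185 365.7919] [  0 326  31  63] med [0.7414 0.5264 0.0402] z95 0.05306315974847762 ((791.326171875, 515.84716796875), (51.06938171386719, 132.23641967773438), 67.20329284667969)
side 0.02 [231.0937 358.0143] [203 335  56  48] med [0.4934 0.2408 0.0306] z95 0.03348198804651026 ((496.2704772949219, 237.82049560546875), (76.79776000976562, 76.42610168457031), 19.25179100036621)
side 0.02 [193.1087 415.693 ] [172 398  43  37] med [0.4526 0.3578 0.0235] z95 0.026020767088140825 ((453.22198486328125, 356.7392272949219), (55.731971740722656, 55.7884521484375), 26.039840698242188)
```

View pics/c1.png

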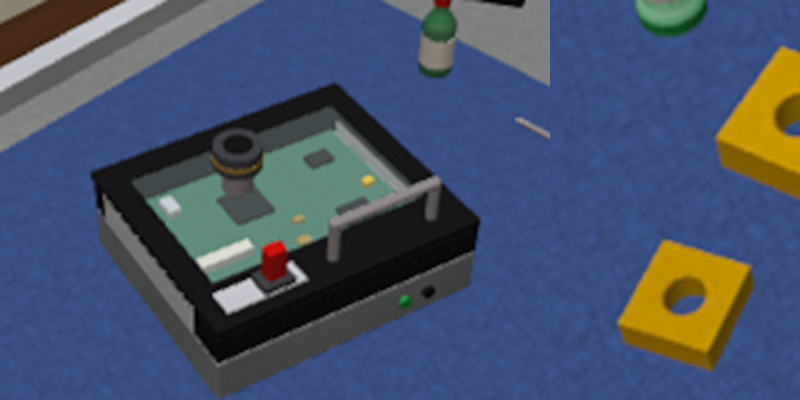

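The crop confirms the choice. The block at side (232,360) measures about 74 x 75 mm with its top at 30 mm, which matches the park. The one at (194,418) is only 55 mm. The carrier yaw is about -14.5°. I'll turn the tool to match it and hover over the nozzle.

Call:
drive_tool(
  increments=[
    {"wz":-9,"claw":0.085},
    {"wz":-9},
    {"wz":-9},
    {"wz":-9},
    {"wz":-9},
    {"wz":-9},
    {"dx":0.0435,"dy":0.015,"dz":0.002},
    {"dx":0.0435,"dy":0.015,"dz":0.002},
    {"dx":0.0435,"dy":0.015,"dz":0.002},
    {"dx":0.0435,"dy":0.015,"dz":0.002},
    {"dx":0.0435,"dy":0.015,"dz":0.002},
    {"dx":0.0435,"dy":0.015,"dz":0.002},
    {"dx":0.0435,"dy":0.015,"dz":0.002},
    {"dx":0.0435,"dy":0.015,"dz":0.002},
    {"dx":0.0435,"dy":0.015,"dz":0.002},
    {"dx":0.0435,"dy":0.015,"dz":0.002},
    {"dx":0.0435,"dy":0.015,"dz":0.002},
    {"dx":0.0435,"dy":0.015,"dz":0.002},
    {"dx":0.0435,"dy":0.015,"dz":0.002},
    {"dx":0.0435,"dy":0.015,"dz":0.002},
  ],
)

```text
schema error: expected keys claw, dx, dy, dz, wx, wy, wz
```

```bash
cat >> h.py <<'E'
from scipy.spatial.transform import Rotation as Rot
def wcap(name):
    o=get_obs();p,d=read_camera("wrist");cv2.imwrite(f"pics/{name}.png",p[:,:,::-1]);return o,p[:,:,::-1].copy(),d
def tool(o):
    q=np.array(o["tool_rot"]);return Rot.from_quat(q[[1,2,3,0]]).as_matrix(),np.array(o["eef_pos"])
def wrays(o):
    c=calibration("wrist");K=np.array(c["intrinsics"]);M=np.array(c["mount"]);R,t=tool(o)
    v,u=np.mgrid[:480,:640];a=(u-K[0,2])/K[0,0];b=(v-K[1,2])/K[1,1];th=np.hypot(a,b);s=np.sinc(th/np.pi)
    r=np.stack([a*s,b*s,np.cos(th)],-1);return R@M[:3,3]+t, r@(R@M[:3,:3]).T, r
def wworld(o,d):
    C,D,r=wrays(o);return C+D*(d/np.maximum(r[...,2],.05))[...,None]
def wpx(o,uv):
    C,D,_=wrays(o);v=cv2.remap(D.astype(np.float32),np.float32([[uv[0]]]),np.float32([[uv[1]]]),1)[0,0];return C,v/np.linalg.norm(v)
E
python3 - <<'E'
from h import *
np.set_printoptions(precision=4,suppress=True)
import station;print([x for x in dir(station) if 'over' in x.lower()],globals().get('finger_overhang'))
o,p,d=wcap("w1");W=wworld(o,d);print(o["eef_pos"],o["tool_rot"],tool(o)[0],o["q"])
m=(d>0)&(W[...,2]>.125)&(W[...,2]<.14)&(np.hypot(W[...,0]-.602,W[...,1]+.09)<.04)
P=W[m];print(m.sum(),np.median(P,0),cv2.minEnclosingCircle((P[:,:2]*1000).astype(np.float32)),cv2.minAreaRect((P[:,:2]*1000).astype(np.float32)))
E
```

```text
['finger_overhang'] 0.025
[ 0.2469 -0.6278  0.2556] [-0.0007  0.9825  0.1863 -0.0002] [[ 0.9306  0.3661 -0.0006]
 [ 0.3661 -0.9306  0.0012]
 [-0.0001 -0.0014 -1.    ]] [ 1.0879  0.4776  0.0223  1.5562 -0.0115  1.1093 -0.0831]
0 [nan nan nan] ((0.0, 0.0), 0.0) ((0.0, 0.0), (0.0, 0.0), 0.0)
  return _methods._mean(a, axis=axis, dtype=dtype,
  ret = um.true_divide(
```

View pics/w1.png

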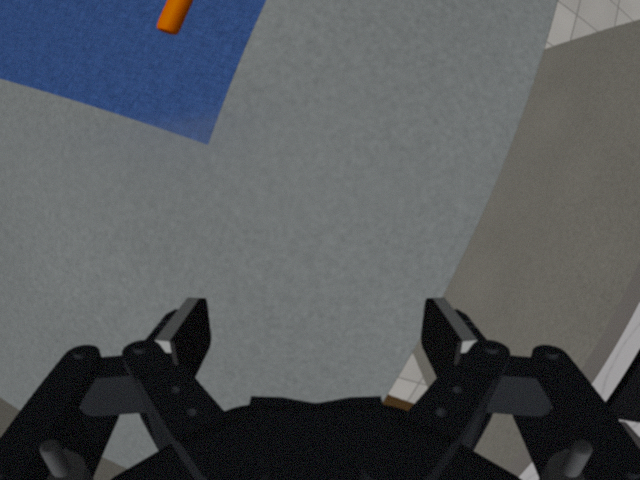

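That move was refused because every key has to be given, so the arm hasn't moved. The picture shows only the table, the screwdriver at (172,15), and the fingers at (190,330) and (445,330).

Call:
drive_tool(
  increments=[
    {"claw":0.085,"dx":0,"dy":0,"dz":0,"wx":0,"wy":0,"wz":-9},
    {"claw":0.085,"dx":0,"dy":0,"dz":0,"wx":0,"wy":0,"wz":-9},
    {"claw":0.085,"dx":0,"dy":0,"dz":0,"wx":0,"wy":0,"wz":-9},
    {"claw":0.085,"dx":0,"dy":0,"dz":0,"wx":0,"wy":0,"wz":-9},
    {"claw":0.085,"dx":0,"dy":0,"dz":0,"wx":0,"wy":0,"wz":-9},
    {"claw":0.085,"dx":0,"dy":0,"dz":0,"wx":0,"wy":0,"wz":-9},
    {"claw":0.085,"dx":0.047,"dy":0.016,"dz":0.002,"wx":0,"wy":0,"wz":0},
    {"claw":0.085,"dx":0.047,"dy":0.016,"dz":0.002,"wx":0,"wy":0,"wz":0},
    {"claw":0.085,"dx":0.047,"dy":0.016,"dz":0.002,"wx":0,"wy":0,"wz":0},
    {"claw":0.085,"dx":0.047,"dy":0.016,"dz":0.002,"wx":0,"wy":0,"wz":0},
    {"claw":0.085,"dx":0.047,"dy":0.016,"dz":0.002,"wx":0,"wy":0,"wz":0},
    {"claw":0.085,"dx":0.047,"dy":0.016,"dz":0.002,"wx":0,"wy":0,"wz":0},
    {"claw":0.085,"dx":0.047,"dy":0.016,"dz":0.002,"wx":0,"wy":0,"wz":0},
    {"claw":0.085,"dx":0.047,"dy":0.016,"dz":0.002,"wx":0,"wy":0,"wz":0},
    {"claw":0.085,"dx":0.047,"dy":0.016,"dz":0.002,"wx":0,"wy":0,"wz":0},
    {"claw":0.085,"dx":0.047,"dy":0.016,"dz":0.002,"wx":0,"wy":0,"wz":0},
    {"claw":0.085,"dx":0.047,"dy":0.016,"dz":0.002,"wx":0,"wy":0,"wz":0},
    {"claw":0.085,"dx":0.047,"dy":0.016,"dz":0.002,"wx":0,"wy":0,"wz":0},
    {"claw":0.085,"dx":0.03,"dy":0.01,"dz":0.002,"wx":0,"wy":0,"wz":0},
    {"claw":0.085,"dx":0,"dy":0,"dz":0,"wx":0,"wy":0,"wz":0},
  ],
)

```text
t: 2.7
eef_pos: [0.5926, -0.1002, 0.23]
tool_rot: [-0.001, 0.789, 0.614, 0.001]
contact_force: [0.1, -1.0, -0.1]
gripper_width: 0.995
grasp_force: 0.0
```

Run:
```python
from h import *
np.set_printoptions(precision=4,suppress=True)
o,p,d=wcap("w2");W=wworld(o,d);print(o["t"],o["eef_pos"],tool(o)[0].tolist(),o["q"])
m=(d>0)&(W[...,2]>.125)&(W[...,2]<.14)&(np.hypot(W[...,0]-.602,W[...,1]+.09)<.04)
P=W[m];print(m.sum(),np.median(P,0),cv2.minEnclosingCircle((P[:,:2]*1000).astype(np.float32)),cv2.minAreaRect((P[:,:2]*1000).astype(np.float32)))
```

```text
2.7 [ 0.5926 -0.1002  0.23  ] [[0.2457709835891995, 0.9693279049240955, 0.00019068576708465893], [0.9693262686580748, -0.24577092272700016, 0.0017995642064521956], [0.0017912328189440012, -0.00025744394195729807, -0.9999983626024622]] [ 0.3798  0.414  -0.4104  1.7434  0.187   1.0228 -0.3458]
3984 [ 0.601  -0.0882  0.1329] ((600.8229370117188, -89.14014434814453), 22.08509635925293) ((600.773193359375, -89.27167510986328), (43.114566802978516, 42.55125427246094), 74.60475158691406)
```

View pics/w2.png

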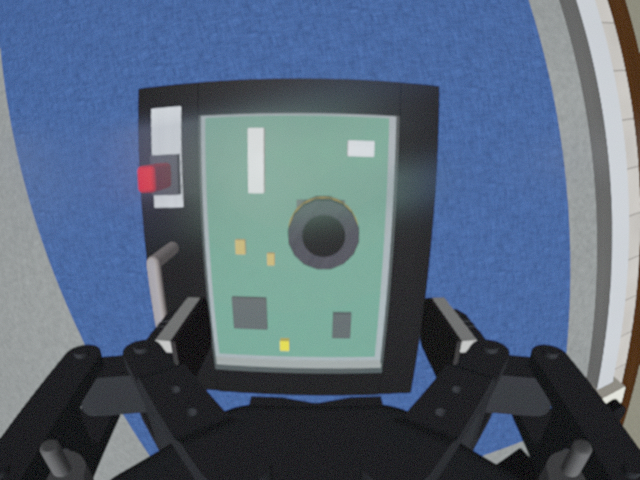

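The nozzle head centre is at (324,232) in the picture, which gives (0.601, -0.089) with its top at 0.132; that matches the fixed cameras and the 44 mm diameter. Next I descend and grip.

Call:
drive_tool(
  increments=[
    {"claw":0.085,"dx":0.004,"dy":0.002,"dz":0.01,"wx":0,"wy":0,"wz":0},
    {"claw":0.085,"dx":0.004,"dy":0.002,"dz":0.015,"wx":0,"wy":0,"wz":0},
    {"claw":0.085,"dx":0.0047,"dy":0.0012,"dz":0.02,"wx":0,"wy":0,"wz":0},
    {"claw":0.085,"dx":0,"dy":0,"dz":0.02,"wx":0,"wy":0,"wz":0},
    {"claw":0.085,"dx":0,"dy":0,"dz":0.02,"wx":0,"wy":0,"wz":0},
    {"claw":0.085,"dx":0,"dy":0,"dz":0.014,"wx":0,"wy":0,"wz":0},
    {"claw":0.085,"dx":0,"dy":0,"dz":0,"wx":0,"wy":0,"wz":0},
    {"claw":0.03,"dx":0,"dy":0,"dz":0,"wx":0,"wy":0,"wz":0},
    {"claw":0.03,"dx":0,"dy":0,"dz":0,"wx":0,"wy":0,"wz":0},
    {"claw":0.03,"dx":0,"dy":0,"dz":0,"wx":0,"wy":0,"wz":0},
    {"claw":0.03,"dx":0,"dy":0,"dz":0,"wx":0,"wy":0,"wz":0},
    {"claw":0.03,"dx":0,"dy":0,"dz":0,"wx":0,"wy":0,"wz":0},
    {"claw":0.03,"dx":0,"dy":0,"dz":0,"wx":0,"wy":0,"wz":0},
  ],
  newtons=40,
)

```text
t: 4.38
eef_pos: [0.6004, -0.0929, 0.1324]
tool_rot: [0.001, 0.791, 0.612, 0.0]
contact_force: [-1.4, -0.6, 5.3]
gripper_width: 0.501
grasp_force: 40.3
```

The nozzle is gripped at 42.8 mm. I lift it and move so the park hole lies ahead of the tool, under the camera.

Call:
drive_tool(
  increments=[
    {"claw":0.03,"dx":0,"dy":0,"dz":-0.02,"wx":0,"wy":0,"wz":0},
    {"claw":0.03,"dx":0,"dy":0,"dz":-0.03,"wx":0,"wy":0,"wz":0},
    {"claw":0.03,"dx":0,"dy":0,"dz":-0.03,"wx":0,"wy":0,"wz":0},
    {"claw":0.03,"dx":0.02,"dy":-0.02,"dz":0,"wx":0,"wy":0,"wz":0},
    {"claw":0.03,"dx":0.03,"dy":-0.025,"dz":0,"wx":0,"wy":0,"wz":0},
    {"claw":0.03,"dx":0.03,"dy":-0.025,"dz":0,"wx":0,"wy":0,"wz":0},
    {"claw":0.03,"dx":0.03,"dy":-0.025,"dz":0,"wx":0,"wy":0,"wz":0},
    {"claw":0.03,"dx":0.03,"dy":-0.025,"dz":0,"wx":0,"wy":0,"wz":0},
    {"claw":0.03,"dx":0.03,"dy":-0.025,"dz":0,"wx":0,"wy":0,"wz":0},
    {"claw":0.03,"dx":0.03,"dy":-0.025,"dz":0,"wx":0,"wy":0,"wz":0},
    {"claw":0.03,"dx":0.02,"dy":-0.012,"dz":0,"wx":0,"wy":0,"wz":0},
    {"claw":0.03,"dx":0,"dy":0,"dz":0,"wx":0,"wy":0,"wz":0},
    {"claw":0.03,"dx":0,"dy":0,"dz":0,"wx":0,"wy":0,"wz":0},
  ],
)

```text
t: 6.0
eef_pos: [0.4794, 0.1648, 0.2118]
tool_rot: [0.0, 0.791, 0.612, 0.0]
contact_force: [0.2, -0.6, -1.2]
gripper_width: 0.502
grasp_force: 40.8
```

```bash
cat > hole.py <<'E'
from h import *
np.set_printoptions(precision=4,suppress=True)
import sys
o,p,d=wcap(sys.argv[1]);W=wworld(o,d);R,t=tool(o);print(o["t"],t,R.tolist(),o["gripper_width"],o["grasp_force"])
L=(W-t)@R   # tool frame
# held head top: rays onto plane
m=(d>0)&(np.hypot(L[...,0],L[...,1])<.035)&(L[...,2]<.012)&(L[...,2]>-.012)&(abs(L[...,1])<.019)
P=L[m];print("head top pts",m.sum(),"toolz med",np.median(P[:,2]),cv2.minEnclosingCircle((P[:,:2]*1000).astype(np.float32)))
h=cv2.cvtColor(p,cv2.COLOR_BGR2HSV)
Y=((h[...,0]>18)&(h[...,0]<32)&(h[...,1]>150)).astype(np.uint8)
cs,hi=cv2.findContours(Y,cv2.RETR_CCOMP,cv2.CHAIN_APPROX_NONE)
C,D,_=wrays(o)
for i,c in enumerate(cs):
    if cv2.contourArea(c)<150: continue
    q=c[:,0];r=D[q[:,1],q[:,0]];x=C+r*((.030-C[2])/r[:,2])[:,None]
    zs=W[...,2][Y>0]
    mm=(x[:,:2]*1000).astype(np.float32)
    print("outer" if hi[0,i,3]<0 else "hole",q.mean(0),cv2.minAreaRect(mm),cv2.fitEllipse(mm),cv2.minEnclosingCircle(mm))
m=(Y>0)&(d>0);P=W[m];P=P[np.hypot(P[:,0]-.496,P[:,1]-.237)<.06];print("ztop",np.median(P[:,2]),np.percentile(P[:,2],90),cv2.minAreaRect((P[P[:,2]>.025][:,:2]*1000).astype(np.float32)))
E
python3 hole.py w3
```

```text
6.0 [0.4794 0.1648 0.2118] [[0.2517684131805764, 0.967787260214516, 0.0006964847559270942], [0.9677874429173531, -0.25176806070074287, -0.0005558259422512886], [-0.0003625686495001316, 0.0008139886164548049, -0.9999996029831746]] 0.5022315860199587 40.83558797836304
head top pts 10424 toolz med -0.0005439163140271124 ((3.7300221920013428, 0.4885767996311188), 22.520877838134766)
outer [314.7766 265.7056] ((469.5791320800781, 126.486572265625), (24.418720245361328, 82.1874771118164), 76.08220672607422) ((459.9413757324219, 86.11557006835938), (100.36902618408203, 103.99853515625), 171.68008422851562) ((466.6426086425781, 114.63641357421875), 41.09383773803711)
outer [310.9762 134.6565] ((494.8127746582031, 237.326416015625), (73.10794067382812, 73.28872680664062), 19.610200881958008) ((495.0529479980469, 237.34864807128906), (85.23970794677734, 85.3112564086914), 116.61736297607422) ((494.9497985839844, 237.28302001953125), 50.59049606323242)
hole [310.4159 134.354 ] ((494.8184814453125, 237.2806854248047), (31.94135856628418, 31.94119644165039), 30.5999755859375) ((494.83221435546875
[... 158 characters left out ...]
939] ((453.8880920410156, 350.8623962402344), (51.84436798095703, 58.25119400024414), 26.82701301574707) ((452.7773132324219, 346.6916809082031), (52.28288269042969, 67.18539428710938), 58.039608001708984) ((452.989013671875, 350.14019775390625), 37.3394660949707)
hole [228.4516  21.9839] ((454.1761474609375, 349.3239440917969), (18.305551528930664, 19.56258201599121), 70.11544799804688) ((454.16473388671875, 349.3459777832031), (16.531787872314453, 21.414335250854492), 111.0151596069336) ((454.2385559082031, 349.28692626953125), 11.077496528625488)
ztop 0.03178192214983139 0.03295058492562976 ((494.98260498046875, 225.7405548095703), (80.48313903808594, 94.77875518798828), 19.8366756439209)
```

View pics/w3.png

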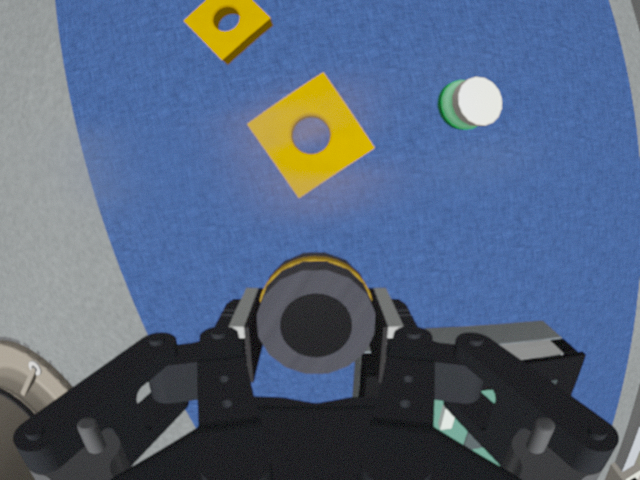

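Picture: the park hole is at (310,134), giving (0.4948, 0.2373) with a 32 mm diameter, so it is the right block. The held head is at (316,310), 3.7 mm ahead in tool x. I move to just above the hole.

Call:
drive_tool(
  increments=[
    {"claw":0.03,"dx":0.02,"dy":-0.001,"dz":0,"wx":0,"wy":0,"wz":0},
    {"claw":0.03,"dx":0.02,"dy":-0.001,"dz":0.02,"wx":0,"wy":0,"wz":0},
    {"claw":0.03,"dx":0.02,"dy":-0.0013,"dz":0.03,"wx":0,"wy":0,"wz":0},
    {"claw":0.03,"dx":0.0103,"dy":0,"dz":0.03,"wx":0,"wy":0,"wz":0},
    {"claw":0.03,"dx":0,"dy":0,"dz":0.03,"wx":0,"wy":0,"wz":0},
    {"claw":0.03,"dx":0,"dy":0,"dz":0.012,"wx":0,"wy":0,"wz":0},
    {"claw":0.03,"dx":0,"dy":0,"dz":0,"wx":0,"wy":0,"wz":0},
    {"claw":0.03,"dx":0,"dy":0,"dz":0,"wx":0,"wy":0,"wz":0},
  ],
)

```text
t: 7.05
eef_pos: [0.4942, 0.2347, 0.0904]
tool_rot: [0.0, 0.791, 0.612, 0.001]
contact_force: [-0.1, 0.1, -0.5]
gripper_width: 0.5
grasp_force: 40.8
```

```bash
python3 hole.py w4
```

```text
7.05 [0.4942 0.2347 0.0904] [[0.2515487233144648, 0.967843146519869, 0.001698096988611228], [0.9678440426350431, -0.25155012498922574, 0.0006661484536007224], [0.0010718837251112502, 0.0014759242612027168, -0.9999983363550441]] 0.5001084611295213 40.84999859333038
head top pts 10417 toolz med -0.0005151773387457316 ((3.7908127307891846, 0.39408743381500244), 22.428720474243164)
outer [317.0421 251.1403] ((494.3802185058594, 237.31138610839844), (74.17764282226562, 76.92903900146484), 19.54265022277832) ((498.1629943847656, 247.3154296875), (66.34370422363281, 89.84303283691406), 68.44108581542969) ((494.88995361328125, 237.27047729492188), 51.84116744995117)
hole [314.2293 254.6752] ((497.1104431152344, 246.23919677734375), (14.957330703735352, 37.49653625488281), 77.13919067382812) ((496.1731872558594, 242.6178741455078), (21.536781311035156, 30.899328231811523), 75.57686614990234) ((495.5662841796875, 239.47616577148438), 18.748374938964844)
outer [182.4026  77.3795] ((454.6871032714844, 352.37908935546875), (51.793235778808594, 56.438507080078125), 26.769367218017578) ((454.9210205078125, 353.7395324707031), (59.895912170410156, 64.21771240234375), 58.78589630126953) ((454.6285095214844, 352.3802490234375), 37.814823150634766)
hole [183.1579  76.3789] ((457.25201416015625, 351.2796325683594), (19.740819931030273, 15.528553009033203), 26.5419921875) ((457.08831787109375, 351.1766357421875), (14.907610893249512, 20.012062072753906), 135.90145874023438) ((457.56451416015625, 350.76519775390625), 10.369235038757324)
ztop 0.03179244916622931 0.032851663331319905 ((494.65679931640625, 237.43667602539062), (73.50757598876953, 74.41017150878906), 19.635311126708984)
```

The nozzle axis is about 1 mm too far along tool x. I correct that and descend.

Call:
drive_tool(
  increments=[
    {"claw":0.03,"dx":-0.001,"dy":-0.0003,"dz":0.003,"wx":0,"wy":0,"wz":0},
    {"claw":0.03,"dx":0,"dy":0,"dz":0.004,"wx":0,"wy":0,"wz":0},
    {"claw":0.03,"dx":0,"dy":0,"dz":0.004,"wx":0,"wy":0,"wz":0},
    {"claw":0.03,"dx":0,"dy":0,"dz":0.004,"wx":0,"wy":0,"wz":0},
    {"claw":0.03,"dx":0,"dy":0,"dz":0,"wx":0,"wy":0,"wz":0},
  ],
)

```text
t: 7.72
eef_pos: [0.4925, 0.2337, 0.0738]
tool_rot: [-0.0, 0.791, 0.612, -0.0]
contact_force: [-0.2, -1.1, -0.0]
gripper_width: 0.503
grasp_force: 40.8
```

There is no contact force, so the stem has entered the hole. I continue down.

Call:
drive_tool(
  increments=[
    {"claw":0.03,"dx":0,"dy":0,"dz":0.004,"wx":0,"wy":0,"wz":0},
    {"claw":0.03,"dx":0,"dy":0,"dz":0.004,"wx":0,"wy":0,"wz":0},
    {"claw":0.03,"dx":0,"dy":0,"dz":0.004,"wx":0,"wy":0,"wz":0},
    {"claw":0.03,"dx":0,"dy":0,"dz":0.003,"wx":0,"wy":0,"wz":0},
    {"claw":0.03,"dx":0,"dy":0,"dz":0,"wx":0,"wy":0,"wz":0},
  ],
)

```text
t: 8.35
eef_pos: [0.4926, 0.2337, 0.059]
tool_rot: [-0.0, 0.791, 0.612, -0.0]
contact_force: [0.4, -0.4, -0.2]
gripper_width: 0.497
grasp_force: 40.9
```

Call:
drive_tool(
  increments=[
    {"claw":0.03,"dx":0,"dy":0,"dz":0.003,"wx":0,"wy":0,"wz":0},
    {"claw":0.03,"dx":0,"dy":0,"dz":0,"wx":0,"wy":0,"wz":0},
    {"claw":0.065,"dx":0,"dy":0,"dz":0,"wx":0,"wy":0,"wz":0},
    {"claw":0.065,"dx":0,"dy":0,"dz":0,"wx":0,"wy":0,"wz":0},
    {"claw":0.075,"dx":0,"dy":0,"dz":0,"wx":0,"wy":0,"wz":0},
    {"claw":0.075,"dx":0,"dy":0,"dz":-0.01,"wx":0,"wy":0,"wz":0},
    {"claw":0.075,"dx":0,"dy":0,"dz":-0.03,"wx":0,"wy":0,"wz":0},
    {"claw":0.075,"dx":0,"dy":0,"dz":-0.04,"wx":0,"wy":0,"wz":0},
    {"claw":0.075,"dx":-0.02,"dy":0,"dz":-0.04,"wx":0,"wy":0,"wz":0},
    {"claw":0.075,"dx":-0.04,"dy":0.0,"dz":-0.02,"wx":0,"wy":0,"wz":0},
    {"claw":0.075,"dx":0,"dy":0.0,"dz":0,"wx":0,"wy":0,"wz":0},
  ],
)

```text
t: 9.72
eef_pos: [0.4783, 0.173, 0.1984]
tool_rot: [0.001, 0.792, 0.61, 0.001]
contact_force: [0.9, -0.5, -0.3]
gripper_width: 0.879
grasp_force: 0.0
```

Run:
```python
from h import *
np.set_printoptions(precision=4,suppress=True)
o,p,d=wcap("w5");W=wworld(o,d);print(o["t"],o["eef_pos"])
m=(d>0)&(W[...,2]>.042)&(W[...,2]<.09)&(np.hypot(W[...,0]-.495,W[...,1]-.237)<.04)
P=W[m];print(m.sum(),np.median(P,0),np.percentile(P[:,2],[5,95]),cv2.minEnclosingCircle((P[:,:2]*1000).astype(np.float32)))
cv2.imwrite("pics/w5.png",p)
p,d=read_camera("side");W=world("side",d)
# handle & cover from fixed cams again
m=(d>0)&(W[...,2]>.042)&(W[...,2]<.09)&(np.hypot(W[...,0]-.495,W[...,1]-.237)<.04);P=W[m];print("side nozzle",np.median(P,0),np.percentile(P[:,2],[5,95]))
```

```text
9.725 [0.4783 0.173  0.1984]
2901 [0.4939 0.2368 0.054 ] [0.0528 0.0553] ((493.8404235839844, 236.779541015625), 21.817947387695312)
side nozzle [0.4923 0.2398 0.0527] [0.0438 0.0556]
```

View pics/w5.png

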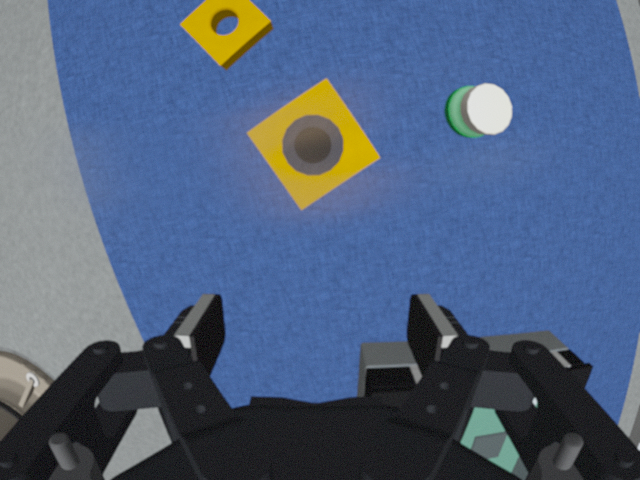

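The nozzle is home: head top about 52 mm after the depth bias, centre 1 mm off the hole, seen at (313,145) in the block. Next I go to the handle.

Call:
drive_tool(
  increments=[
    {"claw":0.085,"dx":-0.02,"dy":0.004,"dz":0,"wx":0,"wy":0,"wz":0},
    {"claw":0.085,"dx":-0.04,"dy":0.008,"dz":0,"wx":0,"wy":0,"wz":0},
    {"claw":0.085,"dx":-0.04,"dy":0.009,"dz":0,"wx":0,"wy":0,"wz":0},
    {"claw":0.085,"dx":-0.04,"dy":0.009,"dz":0,"wx":0,"wy":0,"wz":0},
    {"claw":0.085,"dx":-0.04,"dy":0.009,"dz":0,"wx":0,"wy":0,"wz":0},
    {"claw":0.085,"dx":-0.04,"dy":0.009,"dz":0,"wx":0,"wy":0,"wz":0},
    {"claw":0.085,"dx":-0.04,"dy":0.009,"dz":0,"wx":0,"wy":0,"wz":0},
    {"claw":0.085,"dx":-0.04,"dy":0.009,"dz":0,"wx":0,"wy":0,"wz":0},
    {"claw":0.085,"dx":-0.035,"dy":0.005,"dz":0,"wx":0,"wy":0,"wz":0},
    {"claw":0.085,"dx":0,"dy":0,"dz":0,"wx":0,"wy":0,"wz":0},
    {"claw":0.085,"dx":0,"dy":0,"dz":0,"wx":0,"wy":0,"wz":0},
  ],
)

```text
t: 11.2
eef_pos: [0.4628, -0.1649, 0.1959]
tool_rot: [-0.001, 0.79, 0.613, 0.0]
contact_force: [0.3, 0.5, 0.3]
gripper_width: 0.994
grasp_force: 0.0
```

Run:
```python
from h import *
np.set_printoptions(precision=4,suppress=True)
o,p,d=wcap("w6");W=wworld(o,d);R,t=tool(o);print(o["t"],t,R[:,0],R[:,1])
L=(W-t)@R
for nm,c in(("handle",(.472,-.1305)),("latch",(.499,-.026))):
    r=.07 if nm=="handle" else .03
    m=(d>0)&(W[...,2]>.112)&(W[...,2]<.14)&(np.hypot(W[...,0]-c[0],W[...,1]-c[1])<r)
    P=W[m];v,u=np.nonzero(m);print(nm,m.sum(),u.mean(),v.mean(),"z",np.percentile(P[:,2],[50,95]),cv2.minAreaRect((P[:,:2]*1000).astype(np.float32)),"tool med",np.median(L[m],0))
m=(d>0)&(W[...,2]>.075)&(W[...,2]<.095)&(np.hypot(W[...,0]-.566,W[...,1]+.109)<.2);P=W[m];print("cover",cv2.minAreaRect((P[:,:2]*1000).astype(np.float32)),np.median(P[:,2]))
cv2.imwrite("pics/w6.png",p)
```

```text
11.2 [ 0.4628 -0.1649  0.1959] [0.2491 0.9685 0.0009] [ 0.9685 -0.2491 -0.0007]
handle 3759 310.9888268156425 197.81936685288642 z [0.127  0.1285] ((470.0386962890625, -130.07785034179688), (109.18048095703125, 10.025894165039062), 75.21363830566406) tool med [ 0.0398 -0.0017  0.069 ]
latch 664 312.86746987951807 11.885542168674698 z [0.1238 0.1255] ((496.6819763183594, -29.392942428588867), (12.405889511108398, 13.945882797241211), 75.8530502319336) tool med [ 0.1376 -0.0008  0.0722]
cover ((564.343994140625, -116.377685546875), (246.17152404785156, 226.11819458007812), 75.09003448486328) 0.08480203397936834
```

View pics/w6.png

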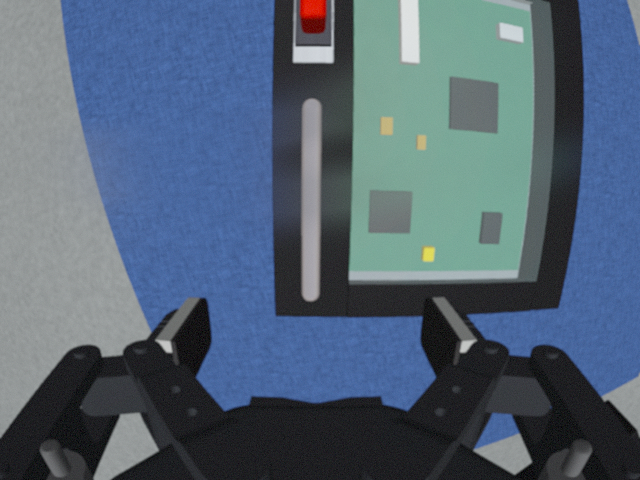

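The handle is at (311,198) in the picture, giving (0.470, -0.130) with its top at 126 mm and 75.2° direction; the latch is at (313,12). I descend and pinch the handle.

Call:
drive_tool(
  increments=[
    {"claw":0.06,"dx":0.012,"dy":-0.001,"dz":0.0,"wx":0,"wy":0,"wz":0},
    {"claw":0.06,"dx":0.015,"dy":-0.0007,"dz":0.01,"wx":0,"wy":0,"wz":0},
    {"claw":0.06,"dx":0.0085,"dy":0,"dz":0.02,"wx":0,"wy":0,"wz":0},
    {"claw":0.06,"dx":0,"dy":0,"dz":0.02,"wx":0,"wy":0,"wz":0},
    {"claw":0.06,"dx":0,"dy":0,"dz":0.015,"wx":0,"wy":0,"wz":0},
    {"claw":0.06,"dx":0,"dy":0,"dz":0.004,"wx":0,"wy":0,"wz":0},
    {"claw":0.06,"dx":0,"dy":0,"dz":0,"wx":0,"wy":0,"wz":0},
    {"claw":0.002,"dx":0,"dy":0,"dz":0,"wx":0,"wy":0,"wz":0},
    {"claw":0.002,"dx":0,"dy":0,"dz":0,"wx":0,"wy":0,"wz":0},
    {"claw":0.002,"dx":0,"dy":0,"dz":0,"wx":0,"wy":0,"wz":0},
    {"claw":0.002,"dx":0,"dy":0,"dz":0,"wx":0,"wy":0,"wz":0},
    {"claw":0.002,"dx":0,"dy":0,"dz":0,"wx":0,"wy":0,"wz":0},
  ],
  newtons=25,
)

```text
t: 12.75
eef_pos: [0.4689, -0.1315, 0.1276]
tool_rot: [-0.0, 0.791, 0.612, -0.001]
contact_force: [-3.0, 0.8, 6.3]
gripper_width: 0.107
grasp_force: 24.5
```

The handle is gripped. First a 5 mm tug, then on past 8 mm.

Call:
drive_tool(
  increments=[
    {"claw":0.002,"dx":0,"dy":0,"dz":-0.002,"wx":0,"wy":0,"wz":0},
    {"claw":0.002,"dx":0,"dy":0,"dz":-0.002,"wx":0,"wy":0,"wz":0},
    {"claw":0.002,"dx":0,"dy":0,"dz":-0.002,"wx":0,"wy":0,"wz":0},
    {"claw":0.002,"dx":0,"dy":0,"dz":0,"wx":0,"wy":0,"wz":0},
    {"claw":0.002,"dx":0,"dy":0,"dz":0,"wx":0,"wy":0,"wz":0},
  ],
)

```text
t: 13.38
eef_pos: [0.4701, -0.1318, 0.1334]
tool_rot: [0.0, 0.791, 0.612, 0.0]
contact_force: [2.6, -0.8, -4.1]
gripper_width: 0.104
grasp_force: 24.3
```

Call:
drive_tool(
  increments=[
    {"claw":0.002,"dx":0,"dy":0,"dz":-0.002,"wx":0,"wy":0,"wz":0},
    {"claw":0.002,"dx":0,"dy":0,"dz":-0.002,"wx":0,"wy":0,"wz":0},
    {"claw":0.002,"dx":0,"dy":0,"dz":-0.001,"wx":0,"wy":0,"wz":0},
    {"claw":0.002,"dx":0,"dy":0,"dz":0,"wx":0,"wy":0,"wz":0},
  ],
)

```text
t: 13.88
eef_pos: [0.4715, -0.1322, 0.139]
tool_rot: [0.001, 0.791, 0.612, 0.001]
contact_force: [6.8, -3.2, -5.0]
gripper_width: 0.107
grasp_force: 24.4
```

The tool has risen 11.4 mm and been drawn 2.7 mm along carrier x, which is the cover's arc at 0.06 rad, with only 5 N of pull. That suggests no catch. I go a little further along the arc to be sure.

Call:
drive_tool(
  increments=[
    {"claw":0.002,"dx":0,"dy":0.0025,"dz":-0.004,"wx":0,"wy":0,"wz":0},
    {"claw":0.002,"dx":0,"dy":0.0025,"dz":-0.0035,"wx":0,"wy":0,"wz":0},
    {"claw":0.002,"dx":0,"dy":0,"dz":0,"wx":0,"wy":0,"wz":0},
  ],
)

```text
t: 14.25
eef_pos: [0.4735, -0.1327, 0.1456]
tool_rot: [-0.001, 0.791, 0.612, -0.001]
contact_force: [-0.4, -0.3, -3.8]
gripper_width: 0.104
grasp_force: 24.6
```

Run:
```python
from h import *
np.set_printoptions(precision=4,suppress=True)
print(get_obs()["eef_pos"],tool(get_obs())[0].tolist())
for n in("side","scene"):
    p,d=read_camera(n);W=world(n,d);d0=np.load(f"pics/{n}0.npy");W0=world(n,d0)
    Y=np.array([.25,.968]);X=np.array([.968,-.25])
    for V in(W0,W):
        q=(V[...,:2]-[.566,-.109]);a=q@X;b=q@Y
        for xx in(-100,):
            m=(abs(a-xx/1000)<.012)&(abs(b-.105)<.025)&(V[...,2]>.07)&(V[...,2]<.14)
            print(n,m.sum(),np.median(V[m][:,2]) if m.any() else None)
```

```text
[ 0.4735 -0.1327  0.1456] [[0.2508556502136583, 0.9680218240115978, -0.002278375110062847], [0.9680244119536855, -0.25085596453259984, 0.00015139399058039385], [-0.0004249912988958562, -0.0022435007640739858, -0.9999973930399606]]
side 311 0.08343643271183172
side 465 0.09922233961197269
scene 86 0.08376882271999217
scene 93 0.10184858612133789
```

Not caught: both cameras show the front edge 16–18 mm up at 4 N. The latch therefore stays untouched. I raise the cover along its arc.

Call:
drive_tool(
  increments=[
    {"claw":0.002,"dx":0,"dy":0.0023,"dz":-0.0063,"wx":0,"wy":0,"wz":0},
    {"claw":0.002,"dx":0,"dy":0.0023,"dz":-0.0063,"wx":0,"wy":0,"wz":0},
    {"claw":0.002,"dx":0,"dy":0.0027,"dz":-0.0061,"wx":0,"wy":0,"wz":0},
    {"claw":0.002,"dx":0,"dy":0.0027,"dz":-0.0061,"wx":0,"wy":0,"wz":0},
    {"claw":0.002,"dx":0,"dy":0.0031,"dz":-0.0059,"wx":0,"wy":0,"wz":0},
    {"claw":0.002,"dx":0,"dy":0.0031,"dz":-0.0059,"wx":0,"wy":0,"wz":0},
    {"claw":0.002,"dx":0,"dy":0.0035,"dz":-0.0057,"wx":0,"wy":0,"wz":0},
    {"claw":0.002,"dx":0,"dy":0.0035,"dz":-0.0056,"wx":0,"wy":0,"wz":0},
    {"claw":0.002,"dx":0,"dy":0.0039,"dz":-0.0054,"wx":0,"wy":0,"wz":0},
    {"claw":0.002,"dx":0,"dy":0.0039,"dz":-0.0054,"wx":0,"wy":0,"wz":0},
    {"claw":0.002,"dx":0,"dy":0,"dz":0,"wx":0,"wy":0,"wz":0},
  ],
  newtons=40,
)

```text
t: 15.72
eef_pos: [0.5027, -0.1405, 0.205]
tool_rot: [-0.001, 0.791, 0.612, -0.002]
contact_force: [-10.4, 1.5, 3.2]
gripper_width: 0.097
grasp_force: 39.1
```

It tracks the arc (about 0.44 rad) with a slight over-push in tool y. I continue with a little less y.

Call:
drive_tool(
  increments=[
    {"claw":0.002,"dx":0,"dy":0.0032,"dz":-0.0052,"wx":0,"wy":0,"wz":0},
    {"claw":0.002,"dx":0,"dy":0.004,"dz":-0.0051,"wx":0,"wy":0,"wz":0},
    {"claw":0.002,"dx":0,"dy":0.0044,"dz":-0.0049,"wx":0,"wy":0,"wz":0},
    {"claw":0.002,"dx":0,"dy":0.0046,"dz":-0.0048,"wx":0,"wy":0,"wz":0},
    {"claw":0.002,"dx":0,"dy":0.0049,"dz":-0.0045,"wx":0,"wy":0,"wz":0},
    {"claw":0.002,"dx":0,"dy":0.0049,"dz":-0.0045,"wx":0,"wy":0,"wz":0},
    {"claw":0.002,"dx":0,"dy":0.0052,"dz":-0.0042,"wx":0,"wy":0,"wz":0},
    {"claw":0.002,"dx":0,"dy":0.0052,"dz":-0.0042,"wx":0,"wy":0,"wz":0},
    {"claw":0.002,"dx":0,"dy":0.0055,"dz":-0.0038,"wx":0,"wy":0,"wz":0},
    {"claw":0.002,"dx":0,"dy":0.0055,"dz":-0.0038,"wx":0,"wy":0,"wz":0},
    {"claw":0.002,"dx":0,"dy":0,"dz":0,"wx":0,"wy":0,"wz":0},
    {"claw":0.002,"dx":0,"dy":0,"dz":0,"wx":0,"wy":0,"wz":0},
    {"claw":0.002,"dx":0,"dy":0,"dz":0,"wx":0,"wy":0,"wz":0},
    {"claw":0.002,"dx":0,"dy":0,"dz":0,"wx":0,"wy":0,"wz":0},
  ],
)

```text
t: 17.48
eef_pos: [0.5494, -0.153, 0.2518]
tool_rot: [-0.0, 0.791, 0.612, -0.001]
contact_force: [-12.1, -0.1, 12.6]
gripper_width: 0.096
grasp_force: 39.4
```

Run:
```python
from h import *
a=get_obs();p,d=read_camera("side");cv2.imwrite("pics/s9.png",p[:,:,::-1]);b=get_obs()
print(a["eef_pos"],b["eef_pos"],b["contact_force"],b["grasp_force"],b["t"])
W=world("side",d);m=(d>0)&(W[...,2]>.045)&(W[...,2]<.07)&(np.hypot(W[...,0]-.495,W[...,1]-.237)<.03);print(np.median(W[m],0))
```

```text
[ 0.54935159 -0.15298717  0.251754  ] [ 0.54932696 -0.15297456  0.25171917] [-12.55923438  -0.12814426  12.04991292] 39.41446602344513 17.525
[0.49284079 0.23943991 0.0530642 ]
```

View pics/s9.png

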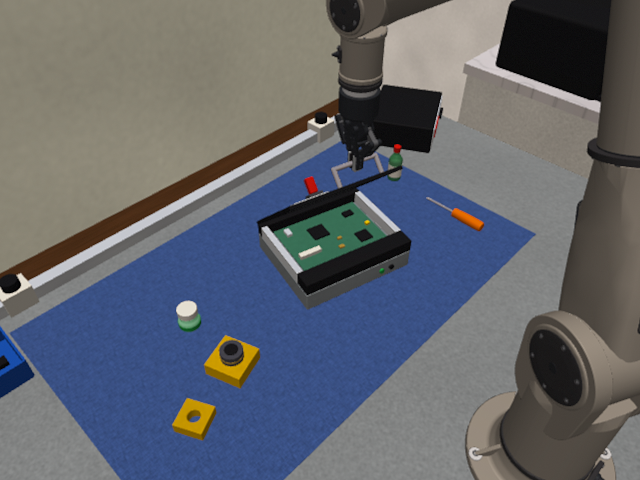

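The picture shows the cover at about 45°, its handle held at (358,165), with the nozzle seated at (231,351). From the tool position the angle is about 0.78 rad, and it is standing still.

```bash
python3 -c "
from station import *
print(hand_in())"
```

```text
the job is handed in; nothing more can be done
None
```

I parked the nozzle fully home in the 74 mm yellow block; the tug showed the cover was not caught, so I left the red latch alone, and I handed in with the cover held by its handle at about 0.78 rad (45°), though the hand-in returned no verdict.

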